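# Tuck a glaze sample under the weighted arm of its holder

### The job

In the tea-ware shop, pick the loose glaze sample off the brick and put it away in the sample holder: slide it, glazed side up, under the weighted arm on top of the pile, fully home against the back stops and squarely over the other samples, so that the arm holds it down. Keep the pile in its place and do not disturb the cup, the bowl or the caddy.

Things in the scene. Friction and masses are not known exactly. Their poses are not given: they have to be found in the camera images.
- sample_mid (a point): Centre of the loose glaze sample: a flat fired-clay tile 130 mm long (its x axis), 60 wide (y), 10 thick (z, up), 165 g (hidden variation), brown clay below and bronze-grey glaze on top. Lies flat on the brick, overhanging its long sides by about 8 mm. The two ends are alike.
- brick: Fixed narrow dark brick 160 (x) x 44 (y) x 40 (z) mm, lying flat; origin at the centre of its underside; the sample lies on its top along its x axis.
- holder: Fixed sample holder. Origin: on the table under the pile; x points from its open mouth to its back. Wooden base 92 wide, 10 thick, x -65 to +120. Three samples like the loose one are piled on it, x -55 to +75, top at z 40. Low side guides 4 thick at y +-36, x 20 to 70, tops at z 28. Mouth and sides from the mouth to x 20 are open: fingers can pass beside the pile there.
- stops (a point): Point midway between the holder's two upright steel back stops, on their front faces, at the height of the pile's top: holder x 75, y 0, z 40. The stops stand at y -25 and +25, each 20 wide, tops at z 56; the weighted arm runs between them.
- bay (a point): Centre of the place where the sample belongs: 10 mm from the holder's origin towards its back (+x) and 45 mm above the table, axes parallel to the holder's. A sample centred here lies on the pile, touches the back stops and lines up with the pile.
- press (a joint): Angle of the weighted steel arm about a level hinge along the holder's y, at holder x 100, z 52. 0: its nose rests on the bare pile; larger: raised; about 0.18 with one more sample beneath. Swings up freely to 0.9 and falls back by itself (about 2.5 N at the nose).
- nose (a point): Lowest line of the arm's rounded nose (24 wide), which presses on the pile at holder x 45. A round weight 28 across stands on the arm above it, top at about z 79 (90 with one more sample beneath). Moves with the arm.
- lip (a point): Free front end of the arm's smooth lip, 24 wide, which rises from the nose at 28 degrees towards the mouth: with the arm on the bare pile, at about holder x 0, 22 mm above the pile. A sample pushed level along the pile from the mouth goes under the lip and lifts the arm, with a push of a few newtons.
- pile0_mid (a point): Centre of sample 1 (counted from the bottom) of the pile in the holder; 130 x 60 x 10 mm, loose, like the sample on the brick.
- pile1_mid (a point): Centre of sample 2 (counted from the bottom) of the pile in the holder; 130 x 60 x 10 mm, loose, like the sample on the brick.
- pile2_mid (a point): Centre of sample 3 (counted from the bottom) of the pile in the holder; 130 x 60 x 10 mm, loose, like the sample on the brick.
- teacup: Bystander: bronze-dark tea cup, 68 mm across, 55 tall; origin at the centre of its foot.
- teabowl: Bystander: dark tea bowl, 96 mm across, 45 tall; origin at the centre of its foot.
- caddy: Bystander: small brown clay tea caddy with a knob on its lid, 66 mm across, 75 tall; origin at the centre of its foot.
There are look-alikes about, which are no part of the job. Leave any turquoise or yellow look-alike of the part that bears sample_mid alone. Several things look just like the holder: the one meant starts farthest to the robot's left.

How it is judged:
By the outcome, as a careful person would: the job done as asked, in the order asked, and still so for the second after the job is handed in, with the robot touching nothing.
It also fails if it takes over 40 s, if anything falls off the work surface, if the arm or the gripper's body presses on something with over 40 N, if the wrist force passes 120 N, or if a joint passes its speed limit or range.

### The arm

A 7-joint arm with a two-finger parallel gripper is mounted at the origin on the work surface. World frame = base frame: x ahead of the robot, y to its left, z up, the work surface at z = 0. Lengths are in mm, angles in rad, forces in N, time in s.
With the tool pointing down it reaches from about 400 to 875 mm from the base axis. Payload 4.4 kg.
Tool frame: the origin (TCP) lies on the centre line of the jaws, within the pads' length; the fingertips stand 8 mm ahead of it and the grasp point (between the pads) lies 11 mm behind it; x points along the fingers, z is the direction in which the jaws open and shut, and the axes are right-handed (so a half turn about x gives the same grasp; the last joint's range is limited). The gripper opens to 85 mm and grips with 20 to 120 N. Pads are 22 mm wide; open, the fingers measure 114 mm over their backs; the gripper's body (76 mm by 85 mm) begins 54 mm behind the grasp point. The pads swing forward as they close: fully open they stand 13 mm farther back than shut.
Start: joints at [-1.224, 0.628, 0.038, 1.517, -0.027, 0.996, -0.02], TCP at [260.743, 595.425, 239.313] pointing down, gripper open.
Joint ranges: [-3.06, 3.06], [-0.37, 2.12], [-1.25, 1.32], [0.18, 2.47], [-1.1, 4.24], [0.23, 1.98], [-2.94, 2.94]. Speed limits (rad/s): [2.57, 2.57, 3.14, 3.14, 3.14, 3.14, 3.14].

### API

Orientations are given as [roll, pitch, yaw] about the fixed x, y, z axes, in that order (R = Rz(yaw) Ry(pitch) Rx(roll)).
In Python, from cell import ctrl, get_image, camera_params gives the robot as it stands. The module is installed in compiled form; this text tells all that it offers.
- The arm moves only by the shell command python3 -m handwheel 'ROWS'. ROWS is text: rows parted by semicolons, each of 7 numbers parted by spaces: the opening, from -1 (shut) to 1 (fully open), then the shift along the tool's x, y, z in mm, then the turn, a rotation vector about the tool's x, y, z in rad. In form: grip x y z wx wy wz; .... A call has 1 to 10 rows; each row shifts and turns the pose as measured when the row begins, along the tool's axes as they then stand; what a row does not reach is not made up. A row lasts 1/10 s, in which the tool goes at most 50 mm and 8.59 degrees, less where a joint would pass 70% of its speed; a pose out of reach is approached as far as the arm can. A call with a gripper value outside its range is refused whole. The fingers move at their own pace and stop on an object; the grip force is fixed at half the most. Time passes only in rows, so rows that do not move let the fingers close. It gives the time, the measured TCP pose, the force and the opening at its end, in the units of the state.
- ctrl.read_state(): the state, without advancing time (a new reading comes with each control period).
- get_image(name): name is "side" or "top"; returns the picture (400x640x3 uint8, blue, green, red); there is no depth.
- camera_params(name): a dict with "fx", "fy", "cx", "cy" (pixels), "eye" and "orientation" of the camera in the world. Camera axes: x right, y up, looking along -z (the intrinsics and any distortion apply to the point x, -y, -z); pixel columns grow to the right and rows downward; lengths in mm; the calibration is good to about 2 mm. A picture is of the moment at which its call begins. camera_params takes no time and is no camera call.
- ctrl.finish_job(): hands the job in, once; it reports no verdict.
The state is a dict: "clock": time; "qpos": joint angles; "qd": joint speeds; "tau": joint torques, N m; "eef_pos": TCP position; "tool_rot": TCP orientation; "force": force on the tool from outside, world axes, zero at the start; "torque": the same for the moment, N m; "width": finger opening in mm.
Only numpy, scipy, OpenCV 4.12 (cv2) and the standard library are available. Lean on these libraries where they do the work, as an engineer would, in place of code of your own. Each camera call takes 0.05 s, during which the arm holds its last target.

## Working session

There is one attempt and no reset: what is moved stays moved. The work goes in short steps, Python scripts to look and compute and a shell command to move; the robot and the scene stay as the last step left them, time stands still between calls to the robot, and variables do not carry over. Pictures are saved under pics/ and viewed, and the job is handed in when it is done.

```bash
mkdir -p pics; python3 - <<'E'
from cell import ctrl,get_image,camera_params
import cv2
for n in("side","top"):
    cv2.imwrite(f"pics/{n}0.png",get_image(n)); print(n,camera_params(n))
print(ctrl.read_state())
E
```

```text
side {'fx': 420.65496923678637, 'fy': 420.65496923678637, 'cx': 318.38481254059565, 'cy': 195.37186510715486, 'eye': array([ 240.43435203, -702.61112159,  679.66898769]), 'orientation': array([ 0.89090614,  0.01042429, -0.48630127])}
top {'fx': 400.28860236659284, 'fy': 400.28860236659284, 'cx': 324.4587612162094, 'cy': 202.58689647537594, 'eye': array([ 417.31891051,  -17.10303935, 1072.68080767]), 'orientation': array([ 0.16057345, -0.00685197, -1.54975477])}
{'clock': 0.1, 'qpos': array([-1.22383595,  0.62922134,  0.03848191,  1.51829277, -0.02702496,
        0.99628341, -0.02000202]), 'qd': array([ 0.00088347, -0.00463519,  0.00274185, -0.0022635 , -0.00073119,
        0.00053415, -0.00070178]), 'tau': array([ 2.77928651e-03, -5.64538157e+01,  1.23029765e+00, -1.93974227e+01,
        1.12881640e-02,  5.44244918e-03,  5.56645503e-06]), 'eef_pos': array([260.50493958, 594.91255591, 238.49470979]), 'tool_rot': array([-3.13175769,  1.56911034, -1.97376796]), 'force': array([ 0.26143549, -0.3105411 ,  0.2906072 ]), 'torque': array([-0.00967622,  0.02048817, -0.031721  ]), 'width': 85.17645711829246}
```

View pics/side0.png

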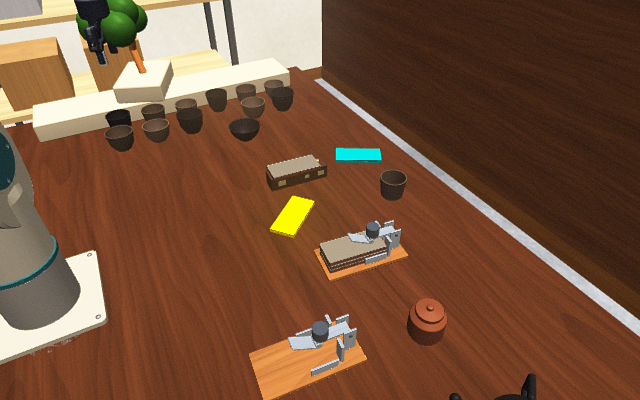

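View pics/top0.png

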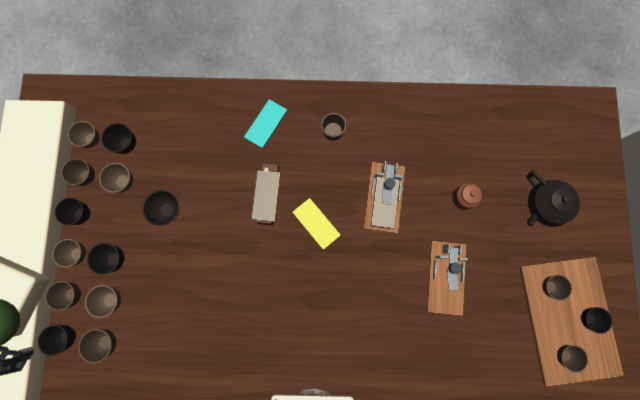

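Top view: up is +x, left is +y. Candidates for the sample: brown-topped tile on the dark brick at (266,195), turquoise (266,123) and yellow (317,223) look-alikes. I choose (266,195). Candidates for the holder: piled one at (385,197) and an empty one at (447,278); farthest left is (385,197). I'll check both in close crops.

```bash
python3 - <<'E'
import cv2,numpy as np
t=cv2.imread('pics/top0.png');s=cv2.imread('pics/side0.png')
a=cv2.resize(t[155:235,240:300],None,fx=7,fy=7,interpolation=cv2.INTER_CUBIC)
b=cv2.resize(t[155:235,358:412],None,fx=7,fy=7,interpolation=cv2.INTER_CUBIC)
cv2.imwrite('pics/t_crop.png',np.hstack([a,b]))
a=cv2.resize(s[145:195,255:335],None,fx=8,fy=8,interpolation=cv2.INTER_CUBIC)
b=cv2.resize(s[210:285,308:412],None,fx=7,fy=7,interpolation=cv2.INTER_CUBIC)
cv2.imwrite('pics/s_crop1.png',a);cv2.imwrite('pics/s_crop2.png',b)
E
```

```text
(no output)
```

View pics/t_crop.png

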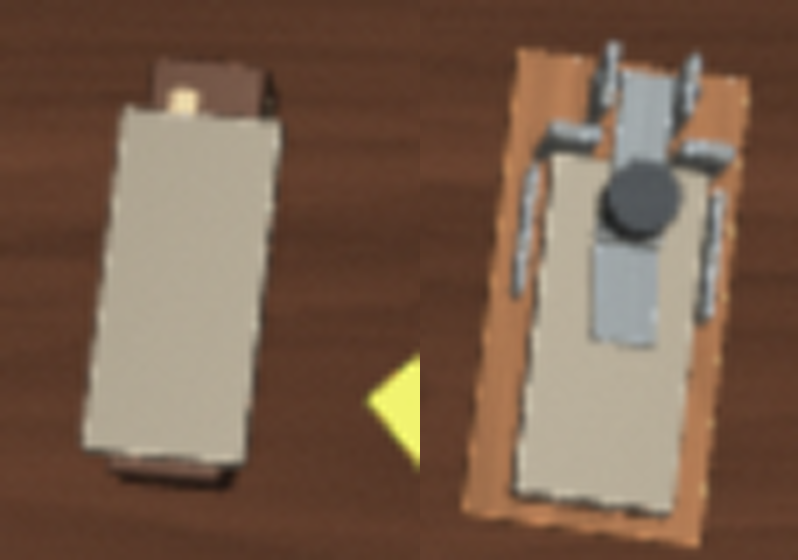

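View pics/s_crop1.png

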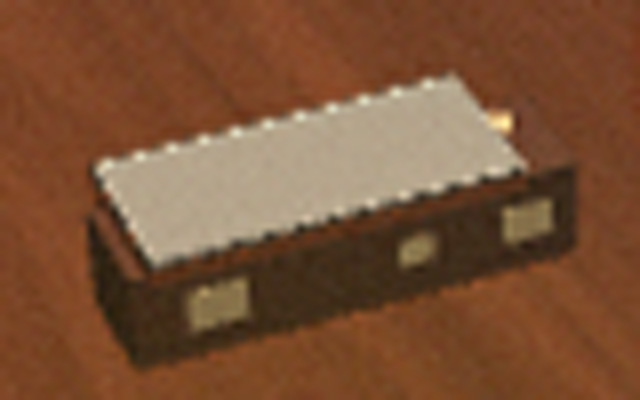

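View pics/s_crop2.png

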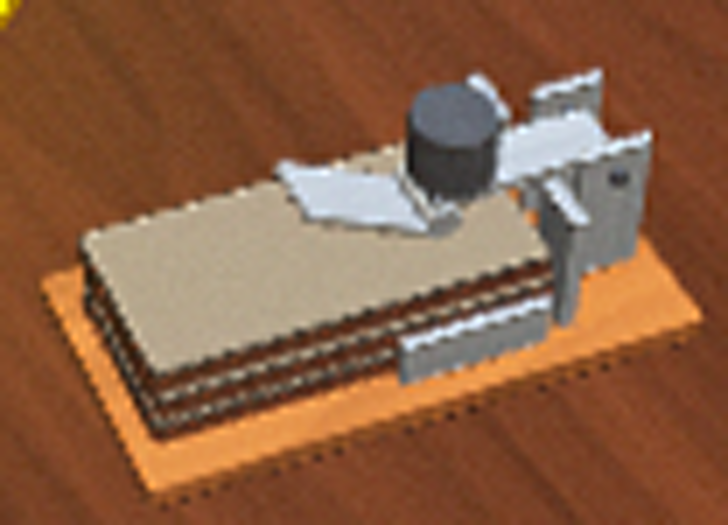

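```bash
cat > h.py <<'E'
import numpy as np
from scipy.spatial.transform import Rotation as R
from scipy.optimize import least_squares
from cell import camera_params
C={n:camera_params(n) for n in("side","top")}
RC={n:R.from_euler('xyz',C[n]['orientation']).as_matrix() for n in C}
def proj(n,P):
    c=C[n]; p=(np.asarray(P,float)-c['eye'])@RC[n]
    return np.stack([c['cx']+c['fx']*p[...,0]/-p[...,2], c['cy']+c['fy']*-p[...,1]/-p[...,2]],-1)
def tf(q,L):
    L=np.asarray(L,float);c,s=np.cos(q[2]),np.sin(q[2])
    return np.stack([q[0]+c*L[:,0]-s*L[:,1],q[1]+s*L[:,0]+c*L[:,1],L[:,2]],-1)
def fit(obs,q0):
    # obs: list (cam,[local pts],[pixels])
    f=lambda q:np.concatenate([(proj(n,tf(q,L))-np.array(U)).ravel() for n,L,U in obs])
    r=least_squares(f,q0,loss='soft_l1');return r.x,f(r.x)
def cr(pts,o,k): return [(o[0]+(x+.5)/k-.5,o[1]+(y+.5)/k-.5) for x,y in pts]
E
cat > m.py <<'E'
from h import *
S=[(65,30,50),(65,-30,50),(-65,-30,50),(-65,30,50)]
t=('top',S,cr([(122,105),(281,122),(243,463),(83,450)],(240,155),7))
s=('side',S,cr([(455,75),(527,170),(152,267),(97,165)],(255,145),8))
P=[(75,30,40),(75,-30,40),(-55,-30,40),(-55,30,40)]
B=[(120,46,10),(120,-46,10),(-65,-46,10),(-65,46,10)]
tp=('top',P[2:],cr([(250,512),(96,495)],(358,155),7))
tb=('top',B,cr([(100,48),(330,78),(278,545),(43,512)],(358,155),7))
sp=('side',P[1:],cr([(550,255),(160,372),(82,235)],(308,210),7))
sb=('side',B[1:],cr([(703,318),(152,492),(42,280)],(308,210),7))
np.set_printoptions(precision=2,suppress=True)
for o in([t],[s],[t,s]): print('sample',*fit(o,[430,130,0]))
for o in([tp,tb],[sp,sb],[tp,tb,sp,sb],[tb,sb],[tp,sp]): print('holder',*fit(o,[430,-170,0]))
K=(('top',[(80,0,40)],cr([(186,60)],(240,155),7)),)
E
python3 m.py
```

```text
sample [599.53 132.33  -0.07] [-0.    0.14  0.08 -0.29  0.16  0.17 -0.24 -0.03]
sample [599.3  130.22 -31.49] [ 0.34  0.06  0.31 -0.27 -0.07 -0.09 -0.64  0.21]
sample [599.6  131.78  -0.07] [ 0.25  0.1   0.33 -0.29  0.33  0.16 -0.06 -0.08  0.09 -0.3   0.13 -0.68
 -0.1  -0.4  -0.78 -0.04]
holder [ 581.96 -178.77   -0.12] [ 0.71 -0.41 -0.27 -1.18 -0.34 -0.    0.19  0.28  0.25  0.54 -0.48  0.47]
holder [ 582.12 -179.86   56.44] [ 1.31 -0.34 -0.08  0.33  0.17  0.11  0.3  -0.2  -0.56  0.11 -0.93 -0.27]
holder [ 582.1  -179.37   -0.12] [ 0.99 -0.48  0.   -1.19 -0.23 -0.02  0.31  0.18  0.54  0.46 -0.21  0.47
  1.17 -0.44 -0.24  0.15  0.06 -0.07  0.17 -0.27 -0.74 -0.08 -1.02 -0.46]
holder [ 582.9  -179.73   -0.11] [-0.14 -0.29  0.4  -0.12  0.7   0.15 -0.04  0.19  0.56 -0.34 -0.27 -0.09
 -0.63 -0.45]
holder [ 580.95 -178.88   -0.11] [ 0.82 -0.05 -0.17 -0.75  0.58 -0.42 -0.84  0.2  -0.53 -0.01]
```

```bash
cat > g.py <<'E'
import sys,numpy as np
from scipy.spatial.transform import Rotation as R
from cell import ctrl
np.set_printoptions(precision=3,suppress=True)
def need(pos,yaw,pr=True):
    "target TCP, tool x down, tool z along direction yaw+-90deg (jaw axis = y of part with yaw)"
    s=ctrl.read_state();M=R.from_euler('xyz',s['tool_rot']).as_matrix()
    x=np.array([0,0,-1.]);z=np.array([-np.sin(yaw),np.cos(yaw),0])
    if M[:,2]@z<0:z=-z
    T=np.stack([x,np.cross(z,x),z],1)
    print('t',s['clock'],'pos',s['eef_pos'],'w',round(s['width'],2),'F',s['force'],'q7',s['qpos'][6])
    print('world d',np.array(pos)-s['eef_pos'],'tool d now',M.T@(np.array(pos)-s['eef_pos']),'in target axes',T.T@(np.array(pos)-s['eef_pos']))
    print('rotvec',R.from_matrix(M.T@T).as_rotvec());print(M)
E
python3 - <<'E'
from g import *
c,s=np.cos(-.07),np.sin(-.07)
need([599.6-48*c,131.8-48*s,120],-.07)
E
```

```text
t 0.1 pos [260.505 594.913 238.495] w 85.18 F [ 0.261 -0.311  0.291] q7 -0.020002016124849385
world d [ 291.213 -459.755 -118.495] tool d now [ 119.015 -451.194 -304.106] in target axes [ 118.495 -322.656 -438.261]
rotvec [-0.343 -0.002 -0.   ]
[[-0.001 -0.916  0.401]
 [-0.002  0.401  0.916]
 [-1.    -0.    -0.002]]
```

```bash
python3 -m handwheel '1 0 0 0 -0.115 0 0;1 0 0 0 -0.115 0 0;1 0 0 0 -0.113 0 0;1 8 -27 -36.5 0 0 0;1 8 -27 -36.5 0 0 0;1 8 -27 -36.5 0 0 0;1 8 -27 -36.5 0 0 0;1 8 -27 -36.5 0 0 0;1 8 -27 -36.5 0 0 0;1 8 -27 -36.5 0 0 0'
python3 - <<'E'
from g import *
c,s=np.cos(-.07),np.sin(-.07)
need([599.6-48*c,131.8-48*s,90],-.07)
E
```

```text
clock: 1.1
eef_pos: [433.8, 327.9, 176.3]
tool_rot: [1.612, 1.564, -3.139]
force: [0.6, -0.1, 0.2]
width: 85.7
t 1.1 pos [433.814 327.943 176.321] w 85.68 F [ 0.557 -0.11   0.166] q7 0.7794176238420596
world d [ 117.903 -192.786  -86.321] tool d now [  85.545 -125.727 -188.131] in target axes [  86.321 -131.098 -184.067]
rotvec [ 0.032 -0.    -0.007]
[[-0.007 -0.999  0.038]
 [-0.     0.038  0.999]
 [-1.     0.007 -0.   ]]
```

```bash
python3 -m handwheel '1 14 -22 -31 0.016 0 -0.003;1 14 -22 -31 0.016 0 -0.003;1 14 -22 -31 0 0 0;1 14 -22 -31 0 0 0;1 14 -22 -31 0 0 0;1 14 -22 -31 0 0 0;1 0 0 0 0 0 0'
python3 - <<'E'
from g import *
from cell import get_image
import cv2
c,s=np.cos(-.07),np.sin(-.07)
need([599.6-48*c,131.8-48*s,90],-.07)
a=get_image('side');b=get_image('top')
cv2.imwrite('pics/s1.png',cv2.resize(a[100:220,230:350],None,fx=5,fy=5,interpolation=cv2.INTER_CUBIC))
cv2.imwrite('pics/t1.png',cv2.resize(b[120:260,190:330],None,fx=4,fy=4,interpolation=cv2.INTER_CUBIC))
E
```

```text
clock: 1.8
eef_pos: [559.9, 115.7, 86.5]
tool_rot: [2.975, 1.565, -1.82]
force: [-0.8, -1.1, 0.5]
width: 85.2
t 1.8 pos [559.86  115.711  86.488] w 85.18 F [-0.804 -1.064  0.451] q7 1.1315235594111919
world d [-8.143 19.446  3.512] tool d now [-3.613  9.729 18.684] in target axes [-3.512  9.483 18.829]
rotvec [-0.013 -0.006 -0.001]
[[-0.001 -0.997  0.083]
 [-0.006  0.083  0.997]
 [-1.     0.001 -0.006]]
```

View pics/s1.png

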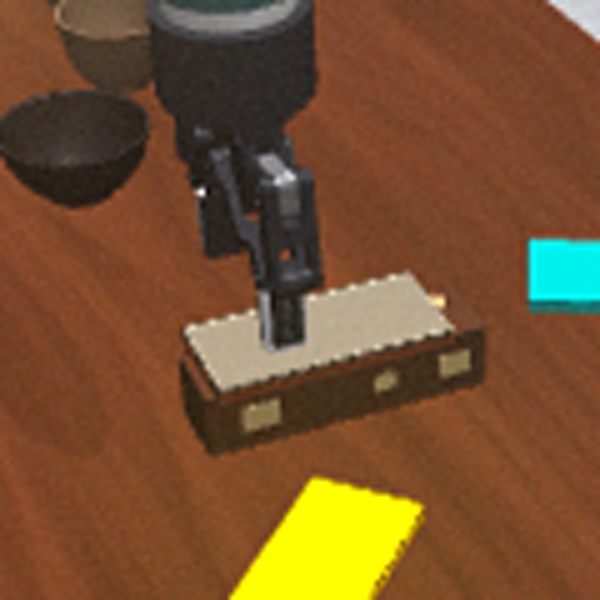

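View pics/t1.png

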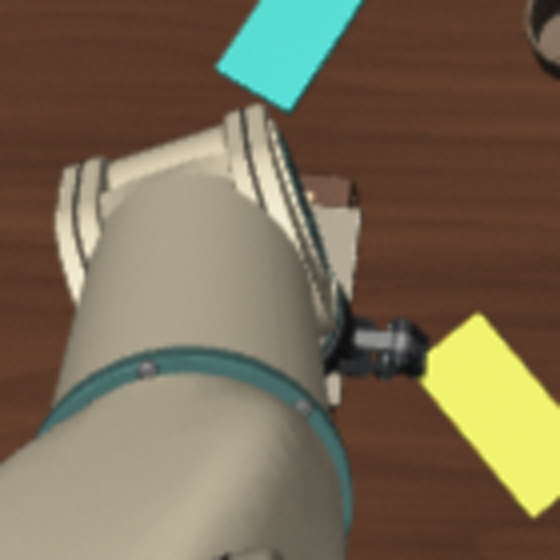

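```bash
python3 -m handwheel '1 -3 9.5 18.8 -0.013 -0.006 0;1 0 0 0 0 0 0;0.65 0 0 0 0 0 0;0.65 0 0 0 0 0 0;0.65 0 0 0 0 0 0;0.65 0 0 0 0 0 0'
python3 - <<'E'
from g import *
from h import proj,cr
from cell import get_image
import cv2
c,s=np.cos(-.07),np.sin(-.07)
need([599.6-48*c,131.8-48*s,60],-.07)
a=get_image('side')
cv2.imwrite('pics/s2.png',cv2.resize(a[130:200,250:340],None,fx=8,fy=8,interpolation=cv2.INTER_CUBIC))
S=ctrl.read_state();M=R.from_euler('xyz',S['tool_rot']).as_matrix()
for k in(-8,0,8,16):
  for dy in(-11,11):
    p=proj('side',S['eef_pos']+M@np.array([k,dy,-S['width']/2]));q=proj('side',S['eef_pos']+M@np.array([k,dy,S['width']/2]))
    print(k,dy,((p-[250,130])*8).round(),((q-[250,130])*8).round())
E
```

```text
clock: 2.5
eef_pos: [546.7, 151.7, 92.9]
tool_rot: [0.115, 1.561, 1.635]
force: [0.4, 0.9, 0.4]
width: 70.1
t 2.5 pos [546.682 151.714  92.884] w 70.07 F [0.361 0.879 0.406] q7 1.1102247993360859
world d [  5.035 -16.557 -32.884] tool d now [ 32.72   -5.899 -16.595] in target axes [ 32.884  -6.181 -16.164]
rotvec [ 0.02   0.01  -0.001]
[[-0.001 -0.999  0.05 ]
 [ 0.01   0.05   0.999]
 [-1.     0.001  0.01 ]]
-8 -11 [232. 211.] [155. 101.]
-8 11 [165. 229.] [ 90. 117.]
0 -11 [234. 233.] [157. 122.]
0 11 [167. 250.] [ 93. 138.]
8 -11 [236. 254.] [159. 143.]
8 11 [169. 271.] [ 95. 159.]
16 -11 [237. 275.] [161. 163.]
16 11 [171. 292.] [ 97. 179.]
```

View pics/s2.png

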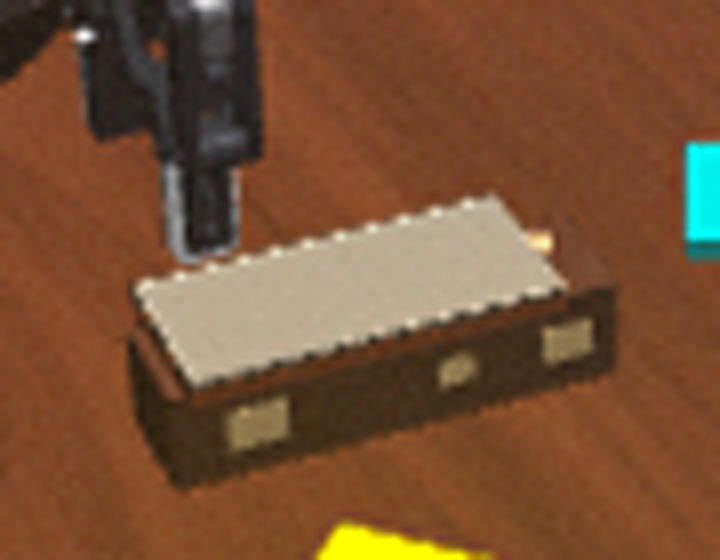

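```bash
cat > n.py <<'E'
from g import *
c,s=np.cos(-.07),np.sin(-.07)
need([599.6-48*c,131.8-48*s,float(sys.argv[1])],-.07)
E
python3 n.py 65
```

```text
t 2.55 pos [546.775 151.611  92.881] w 70.3 F [-0.025  0.761 -0.271] q7 1.1101930522908825
world d [  4.943 -16.454 -27.881] tool d now [ 27.719  -5.798 -16.449] in target axes [ 27.881  -6.081 -16.068]
rotvec [ 0.019  0.01  -0.001]
[[-0.001 -0.999  0.051]
 [ 0.01   0.051  0.999]
 [-1.     0.001  0.01 ]]
```

```bash
python3 -m handwheel '0.65 5 -3 -8 0.019 0.01 0;0.65 5 -3 -8 0 0 0;0.65 0 0 0 0 0 0;0.65 0 0 0 0 0 0;0.65 0 0 0 0 0 0'
python3 n.py 65
```

```text
clock: 3.05
eef_pos: [552.5, 131.7, 81.3]
tool_rot: [2.606, 1.567, -2.181]
force: [0.3, 0.4, 1.6]
width: 70.5
t 3.05 pos [552.464 131.724  81.304] w 70.55 F [0.332 0.353 1.553] q7 1.1123195694242745
world d [ -0.746   3.433 -16.304] tool d now [16.296  0.971  3.415] in target axes [16.304  0.984  3.372]
rotvec [-0.004 -0.003 -0.002]
[[-0.002 -0.997  0.074]
 [-0.003  0.074  0.997]
 [-1.     0.002 -0.003]]
```

```bash
python3 -m handwheel '0.65 4 1 3 -0.004 -0.003 0;0.65 4 0 0 0 0 0;0.65 4 0 0 0 0 0;0.65 2 0 0 0 0 0;0.65 0 0 0 0 0 0;0.65 0 0 0 0 0 0'
python3 n.py 46
python3 - <<'E'
from cell import get_image
import cv2
a=get_image('side')
cv2.imwrite('pics/s3.png',cv2.resize(a[130:200,250:340],None,fx=8,fy=8,interpolation=cv2.INTER_CUBIC))
E
```

```text
clock: 3.65
eef_pos: [551.3, 136.0, 65.9]
tool_rot: [1.104, 1.568, 2.606]
force: [-1.0, -0.2, 0.2]
width: 70.5
t 3.65 pos [551.274 135.984  65.894] w 70.47 F [-1.032 -0.191  0.178] q7 1.1101784607275653
world d [  0.444  -0.827 -19.894] tool d now [19.892 -0.542 -0.816] in target axes [19.894 -0.5   -0.794]
rotvec [ 0.001  0.001 -0.002]
[[-0.002 -0.998  0.069]
 [ 0.001  0.069  0.998]
 [-1.     0.002  0.001]]
```

View pics/s3.png

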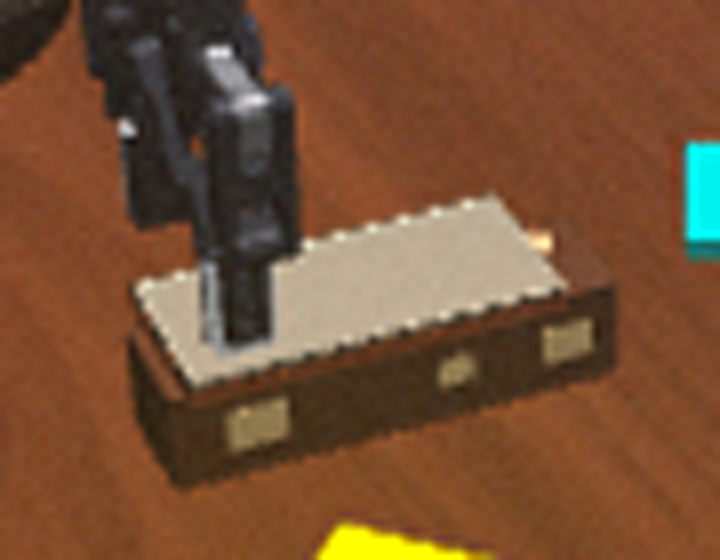

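```bash
python3 - <<'E'
from g import *
from h import proj
S=ctrl.read_state();M=R.from_euler('xyz',S['tool_rot']).as_matrix()
for z in(-35,-42,-49):
 for k in(0,4,8,12):
   print(z,k,[((proj('side',S['eef_pos']+M@np.array([k,dy,z]))-[250,130])*8).round() for dy in(-11,11)])
E
```

```text
-35 0 [array([271., 325.]), array([205., 342.])]
-35 4 [array([272., 335.]), array([206., 352.])]
-35 8 [array([273., 346.]), array([207., 363.])]
-35 12 [array([273., 356.]), array([207., 373.])]
-42 0 [array([279., 337.]), array([212., 354.])]
-42 4 [array([280., 347.]), array([213., 365.])]
-42 8 [array([280., 358.]), array([214., 375.])]
-42 12 [array([281., 368.]), array([215., 385.])]
-49 0 [array([287., 349.]), array([220., 366.])]
-49 4 [array([287., 359.]), array([221., 377.])]
-49 8 [array([288., 370.]), array([222., 387.])]
-49 12 [array([289., 380.]), array([223., 397.])]
```

```bash
python3 -m handwheel '0.65 5 -0.5 -0.8 0 0 0;0.65 5 0 0 0 0 0;0.65 5 0 0 0 0 0;0.65 4 0 0 0 0 0;0.65 1 0 0 0 0 0;0.65 0 0 0 0 0 0'
python3 n.py 44
python3 - <<'E'
from cell import get_image
import cv2
a=get_image('side')
cv2.imwrite('pics/s4.png',cv2.resize(a[130:200,250:340],None,fx=8,fy=8,interpolation=cv2.INTER_CUBIC))
E
```

```text
clock: 4.3
eef_pos: [551.7, 135.0, 44.0]
tool_rot: [1.151, 1.568, 2.653]
force: [0.7, -0.5, -0.4]
width: 70.0
t 4.3 pos [551.745 134.955  44.02 ] w 70.02 F [ 0.666 -0.531 -0.376] q7 1.1075711766772958
world d [-0.027  0.202 -0.02 ] tool d now [0.02  0.041 0.2  ] in target axes [0.02  0.041 0.199]
rotvec [ 0.001  0.001 -0.002]
[[-0.002 -0.998  0.069]
 [ 0.001  0.069  0.998]
 [-1.     0.002  0.001]]
```

View pics/s4.png

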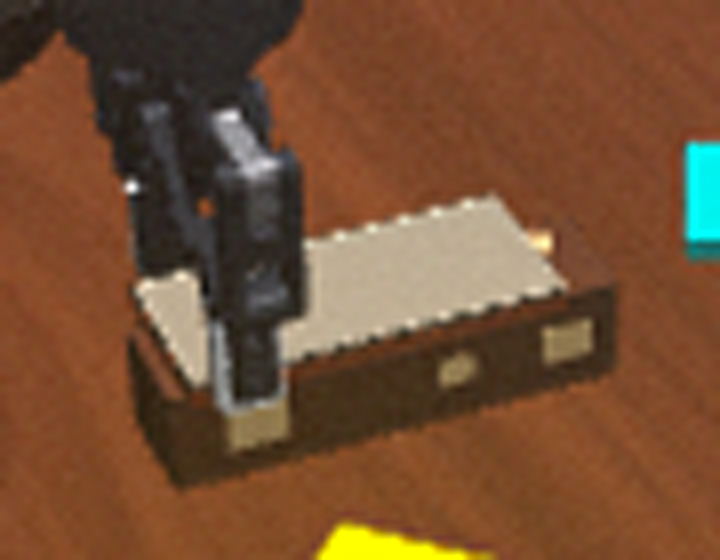

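```bash
python3 -m handwheel '-1 0 0 0 0 0 0;-1 0 0 0 0 0 0;-1 0 0 0 0 0 0;-1 0 0 0 0 0 0;-1 0 0 0 0 0 0;-1 0 0 0 0 0 0'
python3 n.py 44;python3 -m handwheel '-1 -3 0 0 0 0 0;-1 -5 0 0 0 0 0;-1 -8 0 0 0 0 0;-1 -8 0 0 0 0 0;-1 -8 0 0 0 0 0;-1 -8 0 0 0 0 0;-1 -5 0 0 0 0 0;-1 0 0 0 0 0 0;-1 0 0 0 0 0 0'
python3 n.py 100
python3 - <<'E'
from cell import get_image
import cv2
a=get_image('side')
cv2.imwrite('pics/s5.png',cv2.resize(a[100:200,240:350],None,fx=6,fy=6,interpolation=cv2.INTER_CUBIC))
E
```

```text
clock: 4.95
eef_pos: [552.0, 135.1, 44.8]
tool_rot: [0.829, 1.569, 2.331]
force: [-0.1, 0.2, -0.7]
width: 58.2
t 4.95 pos [551.956 135.142  44.795] w 58.22 F [-0.134  0.196 -0.673] q7 1.1076644393632962
world d [-0.238  0.016 -0.795] tool d now [ 0.795  0.238 -0.002] in target axes [ 0.795  0.239 -0.001]
rotvec [ 0.001  0.001 -0.001]
[[-0.001 -0.998  0.069]
 [ 0.001  0.069  0.998]
 [-1.     0.001  0.001]]
clock: 5.85
eef_pos: [552.1, 135.0, 94.8]
tool_rot: [0.399, 1.569, 1.901]
force: [-0.1, 0.5, -1.8]
width: 58.1
t 5.85 pos [552.074 134.992  94.773] w 58.09 F [-0.135  0.516 -1.817] q7 1.1170676458177249
world d [-0.356  0.165  5.227] tool d now [-5.227  0.37   0.148] in target axes [-5.227  0.367  0.14 ]
rotvec [ 0.001  0.002 -0.001]
[[-0.001 -0.998  0.069]
 [ 0.002  0.069  0.998]
 [-1.     0.001  0.002]]
```

View pics/s5.png

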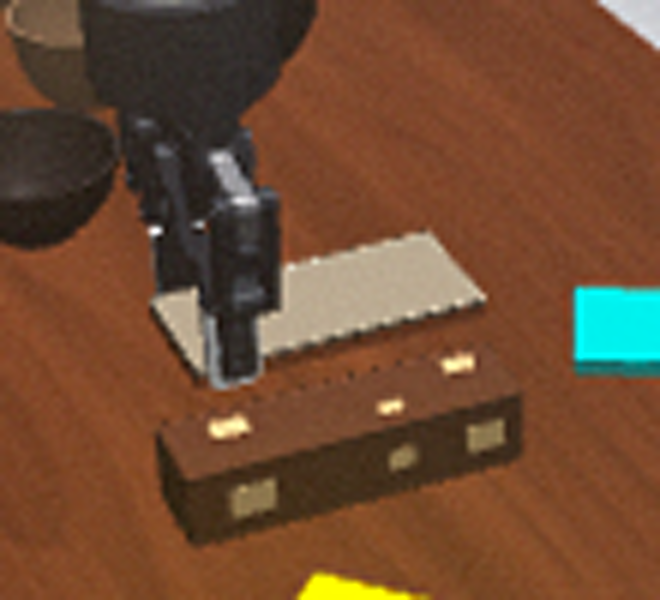

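```bash
python3 - <<'E'
from h import *
U=np.array(cr([(430,233),(486,298),(152,302)],(240,100),6))
L=np.array([(65,30,0),(65,-30,0),(-65,30,0.)])
c=np.array([599.8,131.6])
def f(p):
    W=tf([p[0],c[1],-.07],L);W[:,2]=p[1]-np.sin(p[2])*L[:,0];return (proj('side',W)-U).ravel()
r=least_squares(f,[600,100,0]);print(r.x,r.fun)
E
```

```text
[ 6.00368508e+02  9.76417474e+01 -1.19335536e-02] [ 0.2128932  -0.19360133  0.15053802  0.18357383 -0.32874555  0.03531488]
```

```bash
cat > n2.py <<'E'
from g import *
hx,hy,yaw=582.0,-179.1,-.115
u=float(sys.argv[1])-47.7; v=float(sys.argv[3]) if len(sys.argv)>3 else 0
c,s=np.cos(yaw),np.sin(yaw)
need([hx+u*c-v*s,hy+u*s+v*c,float(sys.argv[2])],yaw)
E
python3 n2.py -85 100
```

```text
t 5.9 pos [552.082 135.015  94.672] w 57.76 F [-0.666 -0.186 -1.743] q7 1.1170366901548392
world d [-101.905 -298.888    5.328] tool d now [  -5.731   81.083 -305.188] in target axes [  -5.328   66.936 -308.607]
rotvec [ 0.046  0.001 -0.001]
[[-0.001 -0.998  0.069]
 [ 0.002  0.069  0.998]
 [-1.     0.001  0.002]]
```

```bash
python3 -m handwheel '-1 -1 4 -15 0.015 0 0;-1 -1 8 -32 0.015 0 0;-1 -1 8 -36 0.01 0 0;-1 -1 8 -36 0 0 0;-1 -1 8 -36 0 0 0;-1 0 8 -36 0 0 0;-1 0 8 -36 0 0 0;-1 0 8 -30 0 0 0;-1 0 5 -15 0 0 0;-1 0 2 -8 0 0 0'; python3 -m handwheel '-1 0 0 0 0 0 0;-1 0 0 0 0 0 0'
python3 n2.py -85 100
```

```text
clock: 6.9
eef_pos: [443.7, -153.4, 96.5]
tool_rot: [1.761, 1.561, -3.07]
force: [0.6, 0.0, -1.6]
width: 58.5
clock: 7.1
eef_pos: [442.4, -154.8, 96.3]
tool_rot: [1.77, 1.56, -3.066]
force: [0.5, 0.5, -1.2]
width: 58.0
t 7.1 pos [ 442.418 -154.784   96.34 ] w 58.01 F [ 0.493  0.542 -1.177] q7 1.5285910847437612
world d [ 7.759 -9.089  3.66 ] tool d now [-3.738 -8.774 -8.077] in target axes [-3.66  -8.75  -8.138]
rotvec [-0.008 -0.002 -0.011]
[[-0.011 -0.992  0.123]
 [-0.001  0.123  0.992]
 [-1.     0.011 -0.002]]
```

```bash
python3 -m handwheel '-1 6 -4 -4 -0.008 -0.002 -0.011;-1 8 -5 -4 0 0 0;-1 8 0 0 0 0 0;-1 8 0 0 0 0 0;-1 3 0 0 0 0 0;-1 0 0 0 0 0 0;-1 0 0 0 0 0 0'
python3 n2.py -85 62
python3 - <<'E'
from cell import get_image
import cv2
a=get_image('side');b=get_image('top')
cv2.imwrite('pics/s6f.png',a);cv2.imwrite('pics/t6f.png',b)
cv2.imwrite('pics/s6.png',cv2.resize(a[195:295,280:412],None,fx=6,fy=6,interpolation=cv2.INTER_CUBIC))
cv2.imwrite('pics/t6.png',cv2.resize(b[150:260,350:420],None,fx=5,fy=5,interpolation=cv2.INTER_CUBIC))
E
python3 n2.py -85 62
```

```text
clock: 7.8
eef_pos: [452.9, -159.9, 59.2]
tool_rot: [-0.221, 1.568, 1.243]
force: [1.0, -0.5, -0.8]
width: 57.9
t 7.8 pos [ 452.871 -159.946   59.164] w 57.92 F [ 1.015 -0.464 -0.84 ] q7 1.533691650047119
world d [-2.695 -3.927  2.836] tool d now [-2.846  2.262 -4.184] in target axes [-2.836  2.226 -4.21 ]
rotvec [0.009 0.002 0.001]
[[ 0.001 -0.994  0.106]
 [ 0.002  0.106  0.994]
 [-1.    -0.001  0.002]]
t 7.9 pos [ 453.009 -160.085   59.467] w 57.87 F [ 0.135 -0.712 -0.613] q7 1.5337426160350527
world d [-2.832 -3.788  2.533] tool d now [-2.545  2.411 -4.062] in target axes [-2.533  2.379 -4.088]
rotvec [0.009 0.002 0.001]
[[ 0.001 -0.994  0.106]
 [ 0.002  0.106  0.994]
 [-1.    -0.001  0.002]]
```

View pics/s6.png

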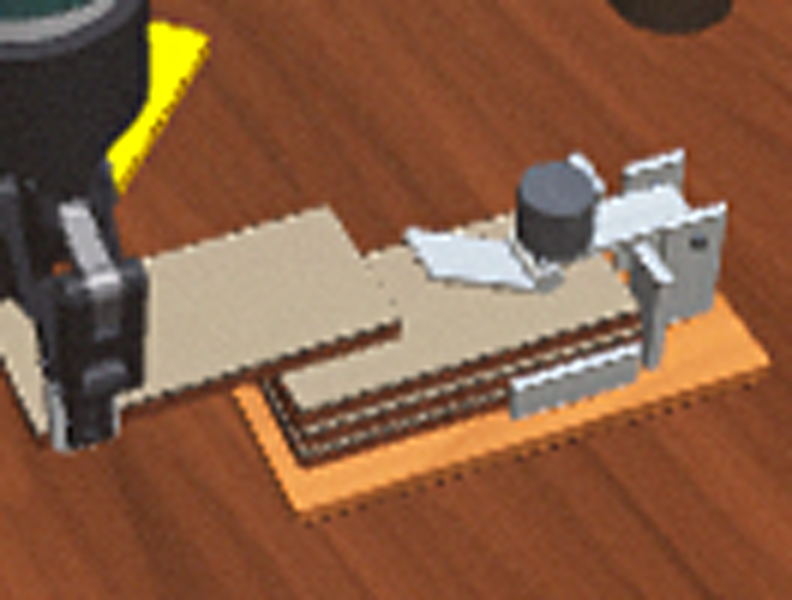

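View pics/t6.png

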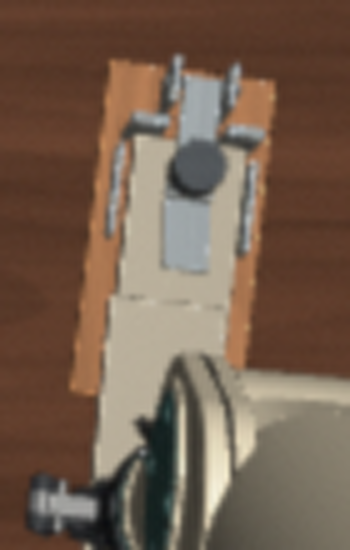

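```bash
python3 - <<'E'
from h import *
np.set_printoptions(precision=2,suppress=True)
L=[(65,30,64.7),(65,-30,64.7)]
yaw=-.106;q0=[453.0+47.7*np.cos(yaw),-160.1+47.7*np.sin(yaw),yaw]
t=('top',L,cr([(108,297),(225,308)],(350,150),5));s=('side',L,cr([(328,207),(400,322)],(280,195),6))
print(q0)
for o in([t],[s],[t,s]):print(*fit(o,q0))
# fix yaw
for o in([t],[s],[t,s]):
    f=lambda p:np.concatenate([(proj(n,tf([p[0],p[1],yaw],LL))-np.array(U)).ravel() for n,LL,U in o])
    r=least_squares(f,q0[:2]);print(r.x-q0[:2],r.fun)
E
```

```text
[np.float64(500.43227222333775), np.float64(-165.1467367408238), -0.106]
[ 499.79 -165.     -0.07] [-0.05 -0.    0.05  0.  ]
[ 498.94 -166.74   -0.1 ] [ 0.02  0.06 -0.02 -0.06]
[ 499.67 -165.57   -0.09] [ 0.62 -0.1   0.68  0.3  -0.3  -0.6  -0.01 -0.91]
[-0.45  2.31] [-0.01 -0.39  0.01  0.39]
[-1.47 -1.42] [ 0.05  0.05 -0.05 -0.05]
[-0.72  0.6 ] [ 0.66 -0.27  0.68  0.51 -0.1  -0.64 -0.24 -0.82]
```

```bash
python3 -m handwheel '-1 4 0 -2 0.009 0.002 0;-1 4 1 -2 0 0 0;-1 3 0 -0.5 0 0 0;-1 1.5 0 0 0 0 0;-1 0 0 0 0 0 0;-1 0 0 0 0 0 0'
python3 - <<'E'
from cell import get_image
import cv2
a=get_image('side');b=get_image('top')
cv2.imwrite('pics/s7f.png',a);cv2.imwrite('pics/t7f.png',b)
cv2.imwrite('pics/s7.png',cv2.resize(a[195:295,280:412],None,fx=6,fy=6,interpolation=cv2.INTER_CUBIC))
cv2.imwrite('pics/t7.png',cv2.resize(b[160:235,360:415],None,fx=8,fy=8,interpolation=cv2.INTER_CUBIC))
E
python3 n2.py -85 46
```

```text
clock: 8.5
eef_pos: [451.7, -165.3, 46.5]
tool_rot: [-1.74, 1.568, -0.286]
force: [-0.1, 0.9, -1.4]
width: 58.0
t 8.6 pos [ 451.773 -165.333   46.607] w 58.25 F [ 0.406 -0.175 -0.684] q7 1.5258515905513648
world d [-1.596  1.46  -0.607] tool d now [0.602 1.757 1.264] in target axes [0.607 1.753 1.267]
rotvec [-0.002 -0.001  0.003]
[[ 0.003 -0.993  0.117]
 [-0.001  0.117  0.993]
 [-1.    -0.003 -0.   ]]
```

View pics/s7.png

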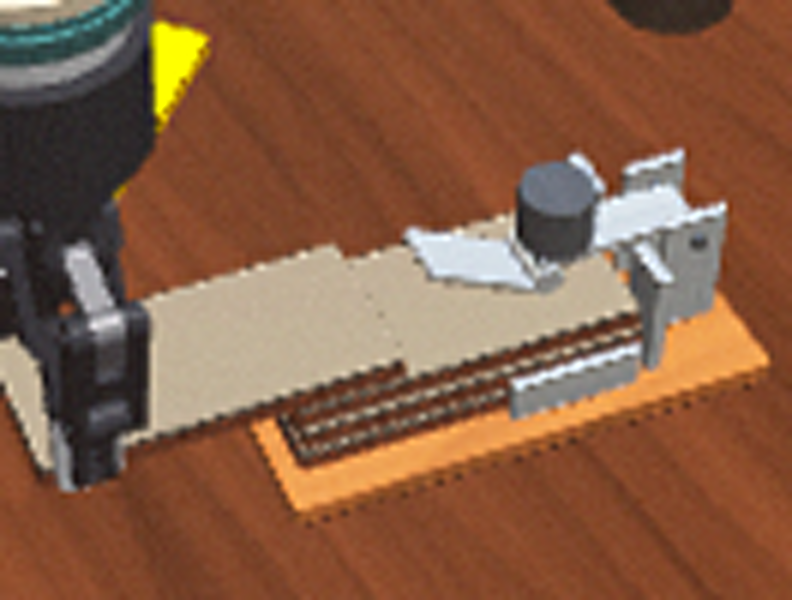

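View pics/t7.png

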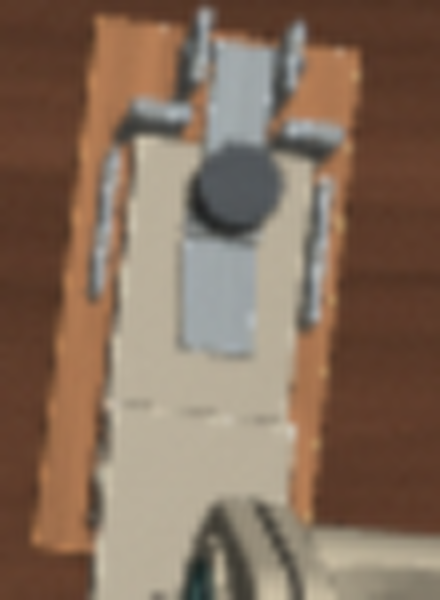

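```bash
python3 - <<'E'
from h import *
import cv2
im=cv2.imread('pics/t7f.png').astype(float)[:,:,0]
c=C['top']
def ray(u,v,z):
    d=np.array([(u-c['cx'])/c['fx'],-(v-c['cy'])/c['fy'],-1]);d=RC['top']@d
    t=(z-c['eye'][2])/d[2];return c['eye']+t*d
def edge(v,lo,hi,sgn,th=105):
    r=im[v,lo:hi]
    idx=[i for i in range(len(r)-1) if (r[i]-th)*sgn<0<=(r[i+1]-th)*sgn]
    if not idx:return None
    i=idx[-1] if sgn>0 else idx[0]
    return lo+i+(th-r[i])/(r[i+1]-r[i])
print(im[205,368:402].astype(int));print(im[216,366:402].astype(int))
H=np.array([582.,-179.1]);yaw=-.115
ex=np.array([np.cos(yaw),np.sin(yaw)]);ey=np.array([-ex[1],ex[0]])
for v in range(182,234):
    z=40 if v<211 else 51.8
    l=edge(v,366,380,1);r=edge(v,392,403,-1)
    o=[v]
    for e in(l,r):
        if e is None:o.append(None)
        else:
            p=ray(e,v,z)[:2]-H;o.append((round(p@ex,1),round(p@ey,1)))
    print(*o)
E
```

```text
[ 79  80  82  80  77  75 152 156 157 156 157 155 156 156 156 155 154 154
 152 151 150 148 149 151 153 153 152 149 129  86  78  81  79  46]
[ 73  79  77  82  81  71  87 106 152 156 155 156 155 156 156 156 155 156
 155 154 155 155 156 155 154 155 155 155 154 151 132  90  85  76  48  41]
182 (np.float64(57.7), np.float64(30.0)) (np.float64(65.9), np.float64(-29.7))
183 (np.float64(54.9), np.float64(30.6)) (np.float64(63.2), np.float64(-29.6))
184 (np.float64(52.1), np.float64(31.2)) (np.float64(60.5), np.float64(-30.1))
185 (np.float64(49.3), np.float64(31.4)) (np.float64(57.9), np.float64(-30.4))
186 (np.float64(46.7), np.float64(31.0)) (np.float64(55.1), np.float64(-29.9))
187 (np.float64(44.0), np.float64(30.7)) (np.float64(52.4), np.float64(-29.8))
188 (np.float64(41.3), np.float64(30.6)) (np.float64(49.8), np.float64(-30.7))
189 (np.float64(38.7), np.float64(29.9)) (np.float64(46.8), np.float64(-29.0))
190 (np.float64(36.0), np.float64(29.9)) (np.float64(44.1), np.float64(-28.7))
191 (np.float64(33.2), np.float64(30.2)) (np.float64(41.4), np.float64(-28.9))
192 (np.float64(30.4), n
[... 2634 characters left out ...]
loat64(28.8)) (np.float64(-51.4), np.float64(-22.1))
226 (np.float64(-61.1), np.float64(29.5)) (np.float64(-53.9), np.float64(-22.9))
227 (np.float64(-63.7), np.float64(30.1)) (np.float64(-56.1), np.float64(-25.2))
228 (np.float64(-66.4), np.float64(30.2)) (np.float64(-58.6), np.float64(-26.0))
229 (np.float64(-68.8), np.float64(29.4)) (np.float64(-60.9), np.float64(-28.3))
230 (np.float64(-71.4), np.float64(29.1)) (np.float64(-63.4), np.float64(-29.2))
231 (np.float64(-73.9), np.float64(28.8)) (np.float64(-65.6), np.float64(-31.9))
232 (np.float64(-76.4), np.float64(28.3)) (np.float64(-68.0), np.float64(-32.8))
233 (np.float64(-79.0), np.float64(28.1)) (np.float64(-70.5), np.float64(-33.7))
```

```bash
python3 -m handwheel '-1 0.8 0 1.1 -0.002 0 0.003;-1 0 -3 0 0 0 0;-1 0 -5 0 0 0 0;-1 0 -5 0 0 0 0;-1 0 -5 0 0 0 0;-1 0 -5 0 0 0 0;-1 0 -5 0 0 0 0;-1 0 -2 0 0 0 0;-1 0 0 0 0 0 0'
python3 n2.py -50 45.6
```

```text
clock: 9.5
eef_pos: [485.7, -167.8, 46.0]
tool_rot: [-1.824, 1.569, -0.367]
force: [-0.3, -0.1, -0.4]
width: 58.6
t 9.5 pos [ 485.742 -167.769   46.049] w 58.61 F [-0.327 -0.142 -0.425] q7 1.5274585497982125
world d [-0.797 -0.12  -0.449] tool d now [ 0.448  0.779 -0.21 ] in target axes [ 0.449  0.778 -0.211]
rotvec [ 0.001 -0.     0.001]
[[ 0.001 -0.993  0.114]
 [-0.001  0.114  0.993]
 [-1.    -0.001 -0.   ]]
```

```bash
python3 -m handwheel '-1 0.3 -4 -0.4 0.001 0 0.001;-1 0 -5 0 0 0 0;-1 0 -5 0 0 0 0;-1 0 -5 0 0 0 0;-1 0 -5 0 0 0 0;-1 0 -5 0 0 0 0'
python3 n2.py 10 45.6
```

```text
clock: 10.1
eef_pos: [504.0, -170.6, 44.6]
tool_rot: [1.587, 1.546, 3.041]
force: [-13.2, 1.1, 13.2]
width: 58.0
t 10.1 pos [ 504.    -170.555   44.613] w 58.04 F [-13.247   1.127  13.221] q7 1.5305252614151696
world d [40.549 -4.219  0.987] tool d now [ -1.988 -40.728   0.527] in target axes [ -0.987 -40.765   0.462]
rotvec [-0.002 -0.    -0.025]
[[-0.024 -0.993  0.116]
 [ 0.002  0.116  0.993]
 [-1.     0.025 -0.   ]]
```

```bash
python3 - <<'E'
from cell import get_image
import cv2
a=get_image('side')
cv2.imwrite('pics/s8f.png',a)
cv2.imwrite('pics/s8.png',cv2.resize(a[195:295,280:412],None,fx=6,fy=6,interpolation=cv2.INTER_CUBIC))
E
python3 n2.py 10 45.6
```

```text
t 10.15 pos [ 504.704 -170.668   44.661] w 58.05 F [-8.775  1.387  7.27 ] q7 1.5305396335719812
world d [39.845 -4.106  0.939] tool d now [ -1.887 -40.018   0.554] in target axes [ -0.939 -40.053   0.494]
rotvec [-0.002 -0.    -0.024]
[[-0.024 -0.993  0.116]
 [ 0.002  0.116  0.993]
 [-1.     0.024 -0.   ]]
```

View pics/s8.png

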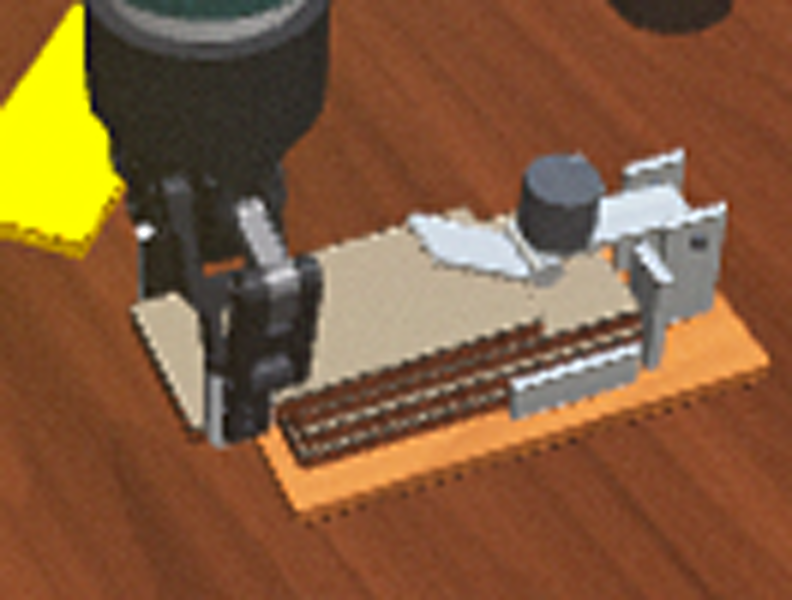

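```bash
python3 -m handwheel '-1 -1 -4 0.2 0 0 -0.015;-1 -0.5 -5 0 0 0 -0.01;-1 -0.3 -6 0 0 0 -0.01;-1 -0.3 -6 0 0 0 -0.01'
python3 n2.py 10 45.6
```

```text
clock: 10.55
eef_pos: [516.2, -172.1, 44.9]
tool_rot: [-1.783, 1.569, -0.33]
force: [-2.6, -0.6, -1.1]
width: 58.0
t 10.55 pos [ 516.24  -172.116   44.875] w 58.02 F [-2.602 -0.55  -1.067] q7 1.5289152837871354
world d [28.309 -2.658  0.725] tool d now [ -0.678 -28.427   0.687] in target axes [ -0.725 -28.427   0.608]
rotvec [-0.003 -0.     0.002]
[[ 0.002 -0.993  0.118]
 [-0.001  0.118  0.993]
 [-1.    -0.002 -0.   ]]
```

```bash
python3 -m handwheel '-1 -0.5 -4 0.4 -0.003 0 0;-1 0 -4 0 0 0 0;-1 0 -4 0 0 0 0;-1 0 -4 0 0 0 0'
python3 n2.py 10 45.6
```

```text
clock: 10.95
eef_pos: [533.8, -173.8, 45.2]
tool_rot: [-1.758, 1.569, -0.302]
force: [-2.7, -0.4, -1.4]
width: 58.3
t 10.95 pos [ 533.813 -173.779   45.19 ] w 58.25 F [-2.733 -0.443 -1.385] q7 1.5322914864324984
world d [10.736 -0.995  0.41 ] tool d now [ -0.392 -10.78    0.241] in target axes [ -0.41  -10.779   0.244]
rotvec [ 0.    -0.     0.002]
[[ 0.002 -0.993  0.114]
 [-0.001  0.114  0.993]
 [-1.    -0.002 -0.   ]]
```

```bash
python3 -m handwheel '-1 0 -4 0 0 0 0;-1 0 -3 0 0 0 0;-1 0 -2 0 0 0 0;-1 0 -2 0 0 0 0'
python3 n2.py 10 45.6; python3 -m handwheel '-1 0 -2 0 0 0 0;-1 0 -3 0 0 0 0'
python3 n2.py 10 45.6
```

```text
clock: 11.35
eef_pos: [544.9, -174.8, 44.8]
tool_rot: [1.602, 1.57, 3.058]
force: [-7.3, 0.9, -0.6]
width: 58.1
t 11.35 pos [ 544.917 -174.816   44.784] w 58.09 F [-7.301  0.942 -0.649] q7 1.5336054149191005
world d [-0.368  0.042  0.816] tool d now [-0.815  0.372 -0.   ] in target axes [-0.816  0.371 -0.001]
rotvec [ 0.    -0.    -0.001]
[[-0.001 -0.993  0.114]
 [ 0.     0.114  0.993]
 [-1.     0.001 -0.   ]]
clock: 11.55
eef_pos: [544.9, -174.8, 44.7]
tool_rot: [1.57, 1.559, 3.025]
force: [-9.3, 0.5, 6.5]
width: 57.9
t 11.55 pos [ 544.887 -174.816   44.687] w 57.86 F [-9.299  0.534  6.508] q7 1.5342785345376804
world d [-0.338  0.042  0.913] tool d now [-0.909  0.351  0.003] in target axes [-0.913  0.34   0.003]
rotvec [-0.     0.    -0.012]
[[-0.012 -0.993  0.115]
 [ 0.001  0.115  0.993]
 [-1.     0.012  0.   ]]
```

```bash
cat > pic.py <<'E'
import sys,cv2
from cell import get_image
n=sys.argv[1]
a=get_image('side');b=get_image('top')
cv2.imwrite(f'pics/s{n}f.png',a);cv2.imwrite(f'pics/t{n}f.png',b)
cv2.imwrite(f'pics/s{n}.png',cv2.resize(a[195:295,280:412],None,fx=6,fy=6,interpolation=cv2.INTER_CUBIC))
cv2.imwrite(f'pics/t{n}.png',cv2.resize(b[160:235,360:415],None,fx=8,fy=8,interpolation=cv2.INTER_CUBIC))
E
python3 pic.py 9
```

```text
(no output)
```

View pics/s9.png

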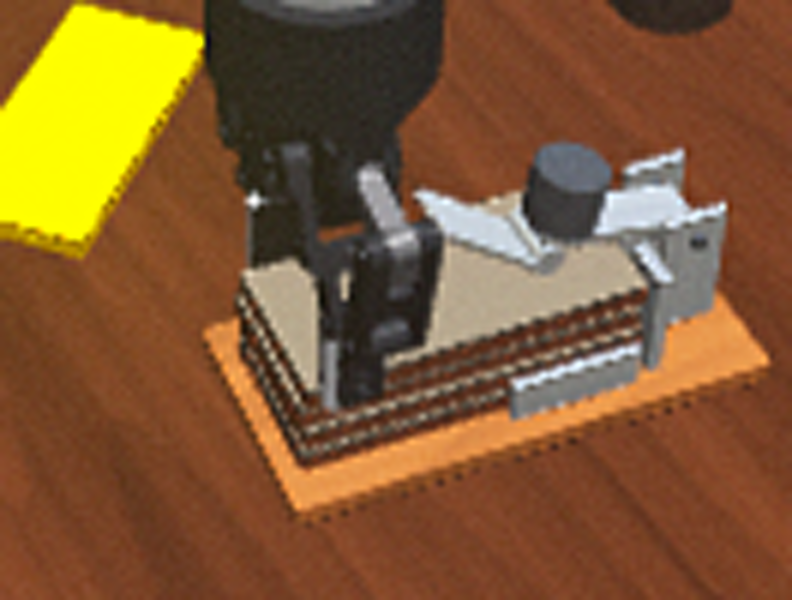

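View pics/t9.png

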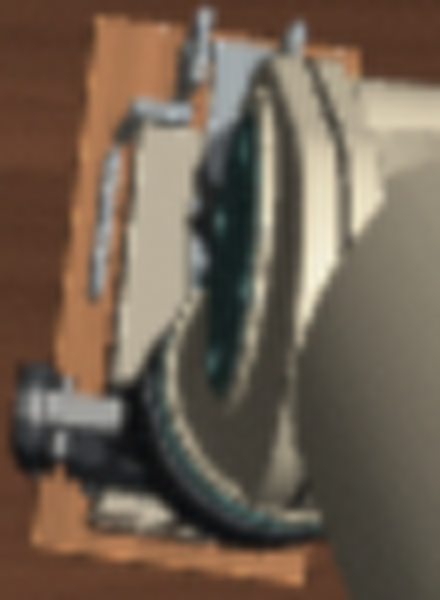

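```bash
python3 -m handwheel '-1 0 0 0 0 0 0;0.7 0 0 0 0 0 0;0.7 0 0 0 0 0 0;0.7 0 0 0 0 0 0;0.7 0 0 0 0 0 0;0.7 0 0 0 0 0 0'
python3 n2.py 10 45
```

```text
clock: 12.25
eef_pos: [551.1, -175.5, 47.0]
tool_rot: [-2.025, 1.57, -0.569]
force: [-0.3, -0.0, -0.2]
width: 72.6
t 12.25 pos [ 551.056 -175.505   46.96 ] w 72.56 F [-0.282 -0.024 -0.244] q7 1.5343056038538543
world d [-6.507  0.731 -1.96 ] tool d now [ 1.954  6.55  -0.018] in target axes [ 1.96   6.548 -0.021]
rotvec [ 0.    -0.     0.001]
[[ 0.001 -0.993  0.115]
 [-0.001  0.115  0.993]
 [-1.    -0.001 -0.   ]]
```

```bash
python3 -m handwheel '0.7 -4 2 0 0 0 0;0.7 -8 2 0 0 0 0;0.7 -15 3 0 0 0 0;0.7 -25 10 0 0 0 0;0.7 -30 20 0 0 0 0;0.7 -30 40 0 0 0 0;0.7 -10 45 0 0 0 0;0.7 0 40 10 0 0 0;0.7 0 15 10 0 0 0;0.7 0 0 0 0 0 0'
python3 pic.py 10
```

```text
clock: 13.25
eef_pos: [371.5, -134.9, 180.4]
tool_rot: [-1.962, 1.559, -0.507]
force: [0.7, 0.1, 0.3]
width: 72.6
```

View pics/s10.png

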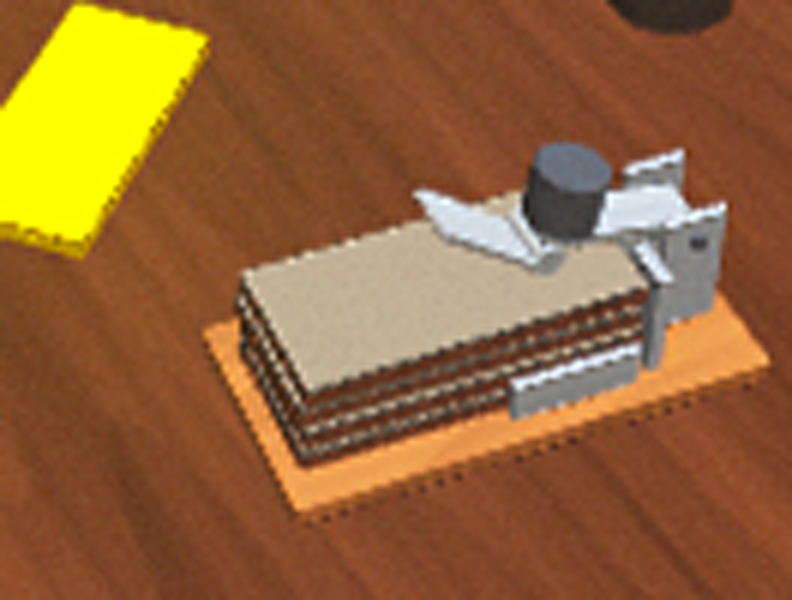

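View pics/t10.png

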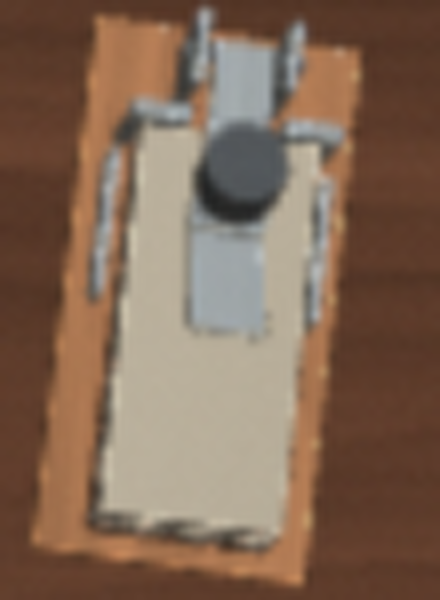

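```bash
python3 - <<'E'
from h import *
import cv2
im=cv2.imread('pics/t10f.png').astype(float)[:,:,0];c=C['top']
def ray(u,v,z):
    d=RC['top']@np.array([(u-c['cx'])/c['fx'],-(v-c['cy'])/c['fy'],-1]);return c['eye']+(z-c['eye'][2])/d[2]*d
H=np.array([582.,-179.1]);yaw=-.115
ex=np.array([np.cos(yaw),np.sin(yaw)]);ey=np.array([-ex[1],ex[0]])
A=[];B=[];Rr=[]
for v in range(185,222):
    r=im[v];l=[u for u in range(368,380) if r[u]<105<=r[u+1]][-1:];q=[u for u in range(390,402) if r[u]>=105>r[u+1]][:1]
    for e,S in((l,A),(q,B)):
        if e:
            u=e[0];u+=(105-r[u])/(r[u+1]-r[u]);p=ray(u,v,50)[:2]-H;S.append((p@ex,p@ey))
A=np.array(A);B=np.array(B)
print(np.median(A[:,1]),np.median(B[:,1]),np.polyfit(A[:,0],A[:,1],1),np.polyfit(B[:,0],B[:,1],1))
for u in range(375,391,3):
    col=im[:,u];k=[v for v in range(218,230) if col[v]>=105>col[v+1]][0];v=k+(105-col[k])/(col[k+1]-col[k])
    print(ray(u,v,50)[:2]@ex-H@ex)
L=[(75,-30,50),(-55,-30,50),(-55,30,50)]
print(fit([('side',L,cr([(652,288),(310,392),(240,273)],(280,195),6))],[582,-179,-.115]))
L=[(-55,-30,40),(-55,30,40)]
E
python3 n2.py 10 45 | head -1
```

```text
30.276978529830632 -30.160792162641307 [8.30182981e-03 3.02594220e+01] [ -0.05015789 -31.09153068]
-54.308769148089596
-57.69725715216748
-54.248188180040415
-57.408608309089914
-55.3008588105439
-53.72627366711788
(array([ 5.82587221e+02, -1.80841214e+02, -1.09135085e-01]), array([ 0.08410062, -0.18861212, -0.31112242,  0.05408867,  0.23401365,
        0.12309414]))
t 13.35 pos [ 374.504 -136.142  180.156] w 72.89 F [ 0.339 -1.178 -0.699] q7 1.5654550302787187
```

View pics/s10f.png

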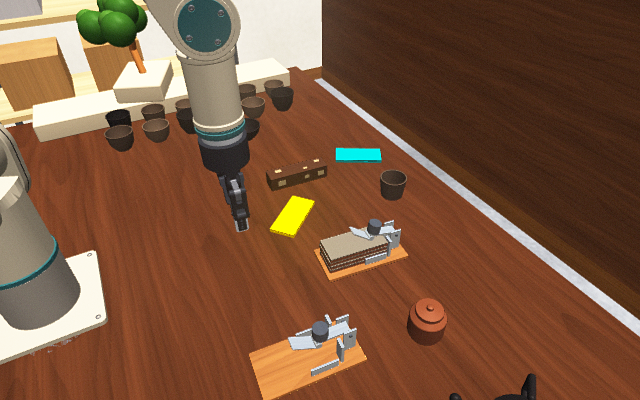

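```bash
python3 - <<'E'
from cell import ctrl
s=ctrl.read_state();print(abs(s['qd']).max());print(ctrl.finish_job())
E
```

```text
0.04357562965924295
the job is handed in; nothing more can be done
None
```

The loose sample is in the leftmost holder, glazed side up on the pile and under the raised arm. I handed the job in at about 13.4 s.

I gripped it across its width near the rear end, lifted it off the brick, and lined it up with the pile using the top camera. I then slid it in level along the pile until it met the back stops. Forward motion ended where the holder geometry said it should, with about 7–9 N against the stops. I then opened the jaws and drew clear.

**Checks that agreed:**
- The top view puts the sample about 0.5 mm from the pile's centre line, and its rear edge averages -55.4 mm against the nominal -55.
- The left edge is parallel to the holder to within 0.01 rad.
- The side view shows the arm resting on the sample, and the cup (393,184), the caddy (427,320) and the coloured look-alikes where they started.

**Checks that disagreed or were weak:**
- The two cameras differ by about 2 mm sideways on the holder and the sample, which matches the calibration limit. I trusted the comparison of sample and pile within one picture.
- The fitted right edge of the sample gave a slope of -0.05, and I put that down to the side guide interfering with the edge detection.
- The tea bowl is hidden behind the robot in the last side view and I did not check it separately. The arm passed well above it and the wrist force showed no contact.
- The wrist force reached about 13 N along and 13 N upward while the sample was lifting the arm, because the tool had tilted slightly nose-down. I corrected the tilt before pushing on.

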